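# Find and present the loaded filter plate

## Robot

A 6-joint arm with a two-finger parallel gripper is mounted at the origin on a cart in front of the work surface, level with it; the furniture and walls round the work are solid. World frame = base frame: x ahead of the robot, y to its left, z up, the work surface at z = 0. Lengths are in mm, angles in rad, forces in N, time in s.
With the tool pointing down it reaches from about 350 to 950 mm from the base axis. Payload 17.4 kg.
Tool frame: the origin (TCP) lies midway between the tips of the shut fingers; the grasp point (between the pads) lies 19 mm behind it; z points along the fingers, y is the line along which they close (so a half turn about z gives the same grasp; the last joint's range is limited). The gripper opens to 93 mm and grips with 3 to 60 N. Pads are 15 mm wide; open, the fingers measure 128 mm over their backs; the gripper's body (75 mm by 188 mm) begins 65 mm behind the grasp point.
Start: joints at [1.149, 0.116, 1.442, -0, 1.584, -0.038], TCP at [252.76, 625.895, 218.646] pointing down, gripper open.
Joint ranges: [-2.83, 2.83], [-0.83, 2.19], [0.07, 2.5], [-1.14, 4.28], [0.01, 3], [-2.97, 2.97]. Speed limits (rad/s): [1.89, 1.89, 2.22, 3.14, 3.14, 3.14].

## Interface

Orientations are given as a unit quaternion [w, x, y, z].
In Python, from cell import state, get_image, close_job gives the robot as it stands.
- The arm moves only by the tool step_arm, never from a script. Its argument "commands" is one flat list of numbers, 7 for each row, row after row: the shift along the tool's x, y, z scaled (see below), then the turn, a rotation vector about the tool's x, y, z scaled (see below), then the opening, from -1 (shut) to 1 (fully open). A call has 1 to 12 rows; each row shifts and turns the commanded pose from where the row before left it, along the tool's axes as they then stand; what a row does not reach is not made up. The controller multiplies each number of a shift by 0.03 m and each number of a turn by 0.1 rad. A row lasts 1/12 s, in which the tool goes at most 41.7 mm and 7.16 degrees, less where a joint would pass 70% of its speed; a pose out of reach is approached as far as the arm can. A call with a number of a shift or a turn outside -1 to 1 is refused whole. A call with a gripper value outside its range is refused whole. The fingers move at their own pace and stop on an object; "newtons" is the grip in N (left out, the last holds). Time passes only in rows, so rows that do not move let the fingers close. It gives the time, the measured TCP pose, the force, the opening and the grip force at its end, in the units of the state.
- state(): the state, without advancing time (a new reading comes with each control period).
- get_image(name): name is "scene" or "top" or "wrist"; returns a dict with "image" (420x560x3 uint8, blue, green, red), "vertical_fov" (degrees; the focal length in pixels is half the picture's height over the tangent of half this angle, whatever the lens; pixels are square), "cx", "cy" (the principal point, pixels), "cam_to_world" (4x4, takes a point from camera to world coordinates); the wrist camera has in their place "hand_eye" (4x4, takes a point from camera to tool coordinates, whose origin is the TCP and whose axes are the flange's). Camera axes: x right, y up, looking along -z (the intrinsics and any distortion apply to the point x, -y, -z); pixel columns grow to the right and rows downward; lengths in mm; the calibration is good to about 2 mm. A picture is of the moment at which its call begins: read the wrist's pose just before it. There is no depth.
- close_job(): hands the job in; it is judged then, once.
The state is a dict: "clock": time; "joint_pos": joint angles; "joint_vel": joint speeds; "joint_torque": joint torques, N m; "position": TCP position; "tool_rot": TCP orientation; "ft_force": force on the tool from outside, world axes, zero at the start; "torque": the same for the moment, N m; "gripper_width": finger opening in mm; "grip_force": force on a finger pad.
Only numpy, scipy, OpenCV 4.12 (cv2) and the standard library are available. Lean on these libraries where they do the work, as an engineer would, in place of code of your own. Each camera call takes 0.05 s, during which the arm holds its last target. There are 200 camera calls.

## Task

The filter box of the bench dust extraction holds two alike filter plates, and one of them is full of precious-metal filings and clearly heavier. Swing the top flap up to upright or beyond, where it stays, feel which plate is the heavy one, and draw that one out; the other one must end fully home in its slot. Finish still holding the heavy plate in the gripper, still and upright, above the middle of the catch tray with its lower edge about 10 cm above the bench and clear of tray and box, and leave the jar and the bobbin where they are.

Things in the scene. Friction and masses are not known exactly. Their poses are not given: they have to be found in the camera images.
- filter_box: Grey sheet-steel filter box, fixed on the bench, 160 deep (its x) x 168 wide (its y) x 130 mm to the rim: louvres in front (-x), 36 mm hose spigot at the back, a hinged flap as its top. Origin: centre of its underside on the bench; x points from front to back. Two plates stand side by side inside; before and behind the middle of each, the box is empty: 65 mm to the front wall, 89 mm to the back wall.
- slot_left (a point): Seat of the slot at the box's y = +42, x = -12 mm: where the middle of a plate's lower edge stands when fully home, 14 mm above the bench. Guide rails (2 mm play all round) hold only the plate's side edges and end 104 mm above the bench. Axes as the box's.
- slot_right (a point): Seat of the other slot, at the box's y = -42 mm; as slot_left.
- flap (a joint): Opening angle of the flap, rad: 0 shut, 1.57 upright, 2.1 at its stop, leaning back. A friction hinge: the flap stays at any angle where it is left and takes about 3 N at the handle to move. It starts shut or up to 0.08 rad ajar.
- flap_handle (a point): Middle of the round steel bar of the flap's bow handle: 10 mm thick, 70 mm of straight bar along the box's y, 24 mm free between bar and flap. It moves on an arc about flap_hinge: with the flap shut it is 142 mm in front of the hinge line and 31 mm above it; the flap's front edge lies 23 mm beyond the bar. The point's axes turn with the flap.
- flap_hinge (a point): Middle of the flap's hinge line, at the back of the box, 133 mm above the bench. The line runs along the box's y.
- plate_1: One of two alike filter plates: aluminium frame, dark pleats, 15 thick (its x) x 70 wide (its y) x 90 mm high, black ribbed grip block on top (to 113 mm, at home 3 mm below the rim). Origin: middle of the lower edge, z up. Loose in its slot, drawn straight up; hidden under the flap. Either plate may be the heavy one, in either slot: about 0.5 kg, the other about 0.15 kg (each within 15 percent).
- plate_2: The other filter plate, the same in shape, size, origin and look as plate_1.
- plate_1_grip (a point): Middle of plate_1's grip block (18 mm thick along the plate's x, 36 wide in y, 24 high), 102 mm above the plate's lower edge; to be taken across the 18 mm.
- plate_2_grip (a point): Middle of plate_2's grip block, as plate_1_grip.
- catch_tray: Shallow sheet-steel tray that catches the filings, fixed on the bench, 90 mm (its x) x 130 mm (its y), rim 41 mm and inner floor 20 mm above the bench. Origin: centre of its underside.
- jar: Bystander: glass jar, 63 mm across, 70 mm high; origin at the centre of its underside.
- bobbin: Bystander: small spool with a pin, 26 mm across, 41 mm high; origin at the centre of its underside.
- lamp_shade (a point): Obstacle: centre of the desk lamp's fixed black shade, about 190 mm across, reaching from 236 to 425 mm above the bench; from it the lamp's arm runs 340 to 430 mm above the bench away to the back left (to about 0.37 m farther in x and 0.19 m in +y). The arm may start on the far (left) side of it: rise well above 0.45 m before swinging across, do not press against it.

How it is judged:
By the outcome, as a careful person would: the job done as asked, in the order asked, and still so for the second after the job is handed in, while the arm keeps its last pose, push and grip.
It also fails if it takes over 72 s, if anything falls off the work surface, if the arm or the gripper's body presses on something with over 40 N, if the wrist force passes 120 N, or if a joint passes its speed limit or range.

## Working session

There is one attempt and no reset: what is moved stays moved. The work goes in short steps, Python scripts to look and compute and a tool call to move; the robot and the scene stay as the last step left them, time stands still between calls to the robot, and variables do not carry over. Pictures are saved under pics/ and viewed, at most 10 in all, crops included, and the job is handed in when it is done.

Besides the shell and the picture viewer there is one more tool, called after "Emit:" as name(argument=value, ...) on one line, values as JSON. step_arm: Moves the arm, as the interface text tells. Its arguments: {"type":"object","properties":{"commands":{"type":"array"},"newtons":{"type":"number"}},"required":["commands"]}

```bash
mkdir -p pics
cat > h.py <<'E'
import numpy as np, cv2, json
from cell import state, get_image, close_job
def cam(n):
    s=state(); d=get_image(n); return s,d
def K(d):
    h=d["image"].shape[0]; return h/2/np.tan(np.radians(d["vertical_fov"])/2)
def ray(d,u,v,T):
    f=K(d); r=np.array([(u-d["cx"])/f,-(v-d["cy"])/f,-1]); return T[:3,3],T[:3,:3]@r
def atz(d,u,v,z,T=None):
    T=np.array(d["cam_to_world"]) if T is None else T
    o,r=ray(d,u,v,T); return o+r*(z-o[2])/r[2]
def proj(d,p,T=None):
    T=np.array(d["cam_to_world"]) if T is None else T
    q=T[:3,:3].T@(np.array(p)-T[:3,3]); f=K(d); return d["cx"]-f*q[0]/q[2], d["cy"]+f*q[1]/q[2]
E
python3 - <<'E'
from h import *
import pickle
print(state())
for n in("scene","top","wrist"):
    s,d=cam(n); pickle.dump((s,d),open(n+".pkl","wb")); print(n,{k:(v if k!="image" else 0) for k,v in d.items()})
    cv2.imwrite(f"pics/{n}0.png",cv2.resize(d["image"],(800,600)))
E
```

```text
{'clock': 0.0, 'joint_pos': array([ 1.14916750e+00,  1.16467487e-01,  1.44226080e+00, -9.51473508e-06,
        1.58399681e+00, -3.78111430e-02]), 'joint_vel': array([ 3.35686256e-04, -1.76418182e-03,  2.81638090e-04,  4.64177768e-05,
        6.27155987e-04,  6.10791274e-04]), 'joint_torque': array([ 1.49054031e-03, -7.21262813e+01, -6.22617817e+01,  7.79916812e-02,
        2.38584989e-02, -6.89647823e-05]), 'position': array([252.69687751, 625.69450284, 217.92042937]), 'tool_rot': array([-1.24299178e-04,  1.90733069e-01,  9.81641776e-01, -5.52429332e-04]), 'ft_force': array([ 0.14373285,  0.38751703, -0.72026445]), 'torque': array([ 0.00702433, -0.00616714, -0.00172739]), 'grip_force': 0.0, 'gripper_width': 92.71999778418031}
scene {'image': 0, 'vertical_fov': 43.233365124961175, 'cx': 282.1725287540215, 'cy': 214.78503621842756, 'cam_to_world': array([[-9.20949967e-01, -3.31140762e-01,  2.05418974e-01,
         7.84109579e+02],
       [ 3.89517526e-01, -7.67011381e-01,  5.09872179e-01,
         6.87434880e+02],
       [-1.12807714e-02,  5.49581057e-01,  8.35364236e-01,
         1.31
[... 319 characters left out ...]
74107e-01, -4.00279361e-03,  5.98016852e-03,
         3.27323753e+00],
       [ 5.18792026e-03,  1.74906937e-01,  9.84571302e-01,
         1.42083921e+03],
       [ 0.00000000e+00,  0.00000000e+00,  0.00000000e+00,
         1.00000000e+00]])}
wrist {'image': 0, 'vertical_fov': 63.89408701671647, 'cx': 282.03374557259764, 'cy': 207.942645828775, 'hand_eye': array([[ 7.48649728e-04,  9.70203101e-01,  2.42291936e-01,
         6.71563652e+01],
       [ 9.99999639e-01, -6.29122274e-04, -5.70687901e-04,
         9.54936148e-01],
       [-4.01251918e-04,  2.42292276e-01, -9.70203222e-01,
        -1.65139525e+02],
       [ 0.00000000e+00,  0.00000000e+00,  0.00000000e+00,
         1.00000000e+00]])}
```

View pics/scene0.png

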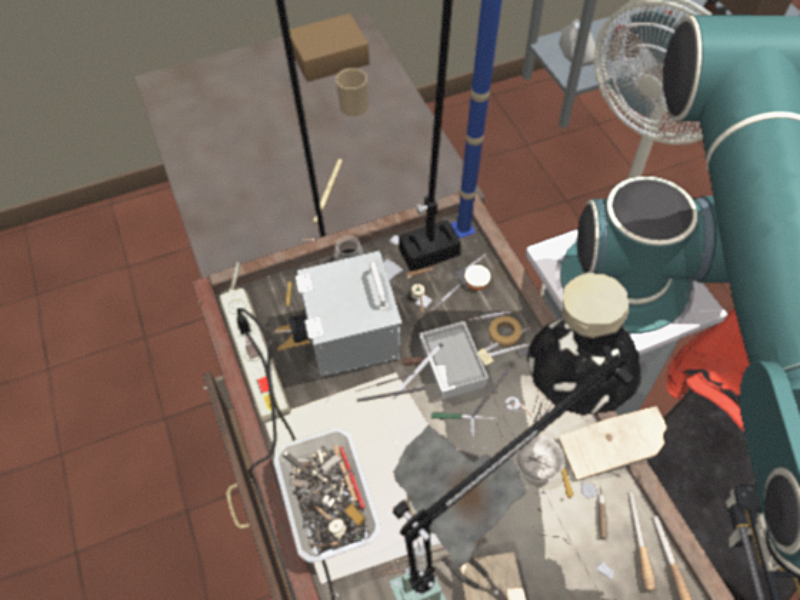

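View pics/top0.png

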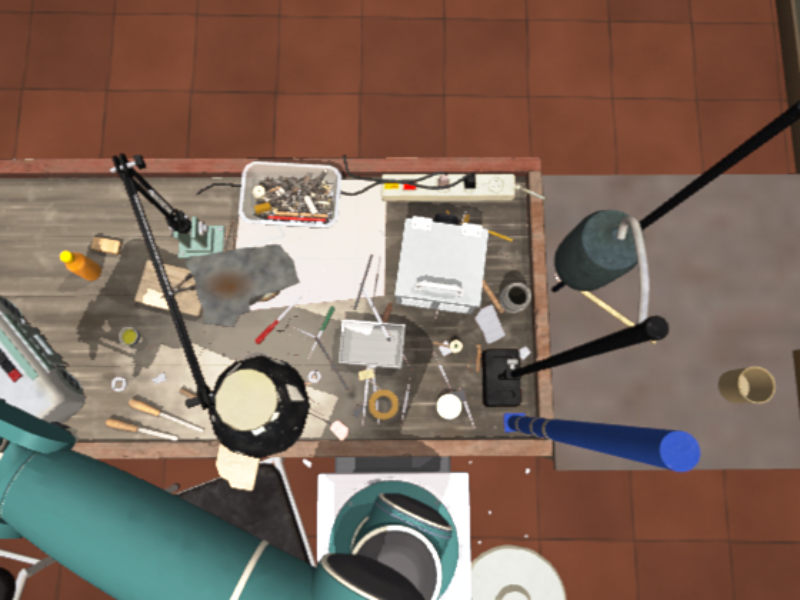

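Run:
```python
import pickle,cv2
s,d=pickle.load(open("top.pkl","rb"));i=d["image"]
cv2.imwrite("pics/topc.png",cv2.resize(i[145:265,230:380],None,fx=5,fy=5,interpolation=cv2.INTER_CUBIC))
s,d=pickle.load(open("scene.pkl","rb"));i=d["image"]
cv2.imwrite("pics/scenec.png",cv2.resize(i[165:285,200:350],None,fx=5,fy=5,interpolation=cv2.INTER_CUBIC))
```

```text
(no output)
```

View pics/topc.png

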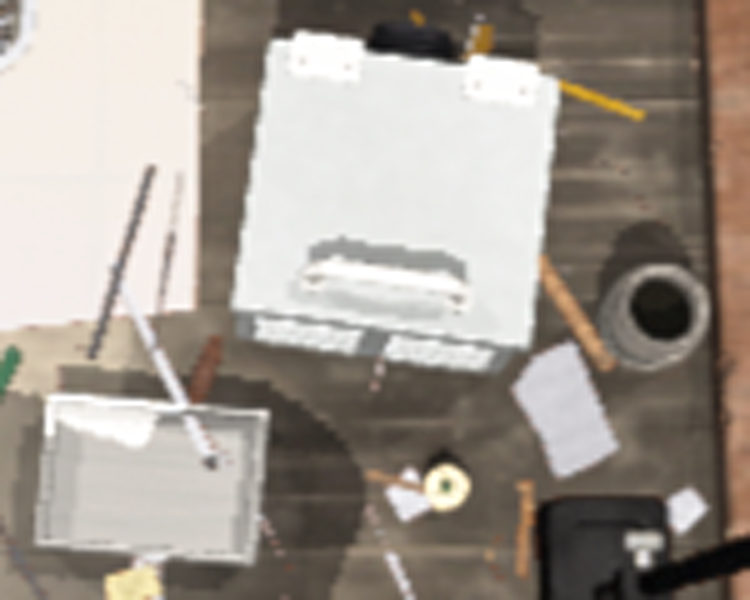

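View pics/scenec.png

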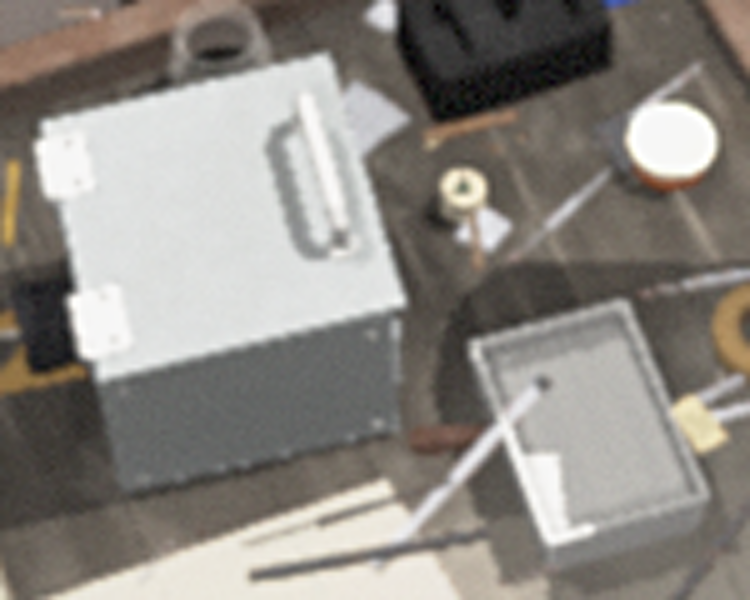

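Run:
```python
from h import *
import pickle
D={n:pickle.load(open(n+".pkl","rb"))[1] for n in("top","scene")}
off={"top":(230,145),"scene":(200,165)}
def P(n,u,v,z): return atz(D[n],off[n][0]+(u+.5)/5-.5,off[n][1]+(v+.5)/5-.5,z)
np.set_printoptions(precision=1,suppress=True)
F={"top":[(270,35),(560,78),(532,348),(233,308)],"scene":[(100,380),(42,122),(330,55),(405,303)]}
for n in F:
    q=[P(n,*p,135) for p in F[n]]; print(n,"flap BL BR FR FL",*q,"mid",np.mean(q,0), "len",[np.linalg.norm(q[i]-q[i-1]) for i in range(4)])
    f=(q[0]+q[1]-q[2]-q[3]); print("yaw",np.arctan2(f[1],f[0]), np.arctan2(*( -(q[0]-q[1]+q[3]-q[2])[:1]),(q[0]-q[1]+q[3]-q[2])[1]))
for n,b in {"top":[(305,270),(468,292)],"scene":[(303,95),(342,240)]}.items():
    q=[P(n,*p,166) for p in b]; print(n,"bar",*q,"mid",np.mean(q,0),np.linalg.norm(q[0]-q[1]))
for n,b in {"top":[(45,395),(270,410),(258,562),(35,543)],"scene":[(472,345),(627,303),(708,495),(552,548)]}.items():
    q=[P(n,*p,41) for p in b]; print(n,"tray",*q,"mid",np.mean(q,0))
print("bobbin",P("top",446,486,41),P("scene",464,188,41)); print("jar",P("top",660,310,70),P("scene",225,40,70))
d=D["top"]
print("lamp",atz(d,248*.7,400*.7,425),atz(d,260*.7,408*.7,300)); d=D["scene"]; print(atz(d,596*.7,298*.7,425))
```

```text
top flap BL BR FR FL [674.7 -27.9 135. ] [ 647.8 -198.5  135. ] [ 486.9 -177.5  135. ] [511.   -5.2 135. ] mid [ 580.1 -102.3  135. ] len [np.float64(165.26338230129298), np.float64(172.71851906556032), np.float64(162.32175128614338), np.float64(173.93145882715385)]
yaw -0.13390500405348688 -0.14765057960883424
scene flap BL BR FR FL [673.3 -25.6 135. ] [ 648.2 -195.1  135. ] [ 484.4 -175.   135. ] [509.7  -6.4 135. ] mid [ 578.9 -100.5  135. ] len [np.float64(164.8076714307851), np.float64(171.3920360636595), np.float64(165.03698845066805), np.float64(170.48806674060017)]
yaw -0.1194010180408273 -0.14773712844841647
top bar [527.1 -45.9 166. ] [ 514.1 -137.8  166. ] mid [520.6 -91.8 166. ] 92.8914768658796
scene bar [ 515.9 -132.9  166. ] [532.  -37.1 166. ] mid [523.9 -85.  166. ] 97.15983137202562
top tray [473.8 110.2  41. ] [463.9 -28.3  41. ] [370.8 -20.2  41. ] [383.  115.4  41. ] mid [422.9  44.3  41. ]
scene tray [464.  -20.7  41. ] [371.8 -11.4  41. ] [384.5 117.4  41. ] [475.7 113.1  41. ] mid [424.   49.6  41. ]
bobbin [ 416.6 -135.6   41. ] [ 425.2 -121.2   41. ]
jar [ 520.3 -265.1   70. ] [ 521.2 -257.7   70. ]
lamp [297.3 220.4 425. ] [285.7 226.7 300. ]
[307.1 236.6 425. ]
```

```bash
cat >> h.py <<'E'
from scipy.spatial.transform import Rotation as Ro, Slerp
def Rt(s): w,x,y,z=s["tool_rot"]; return Ro.from_quat([x,y,z,w])
def tool(yaw,tilt=0,cx=0):
    # tool y at angle yaw, pointing down; tilt>0 turns the tool axis from down towards +yaw direction
    y=np.array([np.cos(yaw),np.sin(yaw),0]); x=np.array([-np.sin(yaw),np.cos(yaw),0])
    R=np.column_stack([x,y,np.cross(x,y)]); return Ro.from_rotvec(-x*tilt)*Ro.from_matrix(R)
def plan(wps,grip,n,p=None,R=None):
    """wps: list of (pos,Rot); n rows for each"""
    s=state(); p=s["position"] if p is None else np.array(p,float); R=Rt(s) if R is None else R
    for (tp,tR),k in zip(wps,n):
        out=[]
        for i in range(k):
            m=k-i
            dp=(np.array(tp)-p)/m; dv=(R.inv()*tR).as_rotvec()/m
            a=np.round(R.inv().apply(dp)/30,2); b=np.round(dv/.1,2)
            p=p+R.apply(a*30); R=R*Ro.from_rotvec(b*.1)
            out.append([*(a+0.),*(b+0.),grip])
        print("max",np.abs(out).max()); print(",".join("%g"%v for r in out for v in r)); 
    return p,R
def st():
    s=state(); print("t%.2f"%s["clock"],"p",s["position"].round(1),"q",s["joint_pos"].round(3),"F",s["ft_force"].round(1),"w %.1f g %.1f"%(s["gripper_width"],s["grip_force"]),"Z",Rt(s).as_matrix()[:,2].round(3),"Y",Rt(s).as_matrix()[:,1].round(3)); return s
E
python3 - <<'E'
from h import *
plan([((521,-91,522),tool(-.138))],1,[30],p=(252.8,625.8,518),R=tool(1.187))
E
```

```text
max 1.0
-0.57,-0.63,0,0,0,0.44,1,-0.6,-0.6,0,0,0,0.44,1,-0.63,-0.57,0,0,0,0.44,1,-0.65,-0.55,0,0,0,0.44,1,-0.68,-0.52,-0.01,0,0,0.44,1,-0.7,-0.49,0,0,0,0.44,1,-0.72,-0.45,-0.01,0,0,0.44,1,-0.74,-0.42,0,0,0,0.44,1,-0.76,-0.39,-0.01,0,0,0.44,1,-0.77,-0.36,0,0,0,0.44,1,-0.79,-0.32,-0.01,0,0,0.44,1,-0.8,-0.29,0,0,0,0.44,1,-0.81,-0.25,-0.01,0,0,0.44,1,-0.82,-0.22,0,0,0,0.44,1,-0.83,-0.18,-0.01,0,0,0.44,1,-0.84,-0.14,0,0,0,0.44,1,-0.84,-0.11,-0.01,0,0,0.44,1,-0.85,-0.07,0,0,0,0.44,1,-0.85,-0.03,-0.01,0,0,0.44,1,-0.85,0.01,0,0,0,0.44,1,-0.85,0.04,-0.01,0,0,0.44,1,-0.85,0.08,0,0,0,0.45,1,-0.84,0.12,-0.01,0,0,0.44,1,-0.83,0.16,0,0,0,0.45,1,-0.83,0.19,-0.01,0,0,0.44,1,-0.82,0.23,0,0,0,0.45,1,-0.81,0.27,-0.01,0,0,0.44,1,-0.79,0.3,0,0,0,0.45,1,-0.78,0.33,-0.01,0,0,0.44,1,-0.76,0.37,0,0,0,0.45,1
```

Emit:
step_arm(commands=[0,0,-1,0,0,0,1,0,0,-1,0,0,0,1,0,0,-1,0,0,0,1,0,0,-1,0,0,0,1,0,0,-1,0,0,0,1,0,0,-1,0,0,0,1,0,0,-1,0,0,0,1,0,0,-1,0,0,0,1,0,0,-1,0,0,0,1,0,0,-1,0,0,0,1])

```text
clock: 0.98
position: [252.6, 625.6, 519.9]
tool_rot: [-0.0, 0.191, 0.982, -0.0]
ft_force: [0.2, 0.7, 1.1]
gripper_width: 93.4
grip_force: 0.0
```

Emit:
step_arm(commands=[-0.57,-0.63,0,0,0,0.44,1,-0.6,-0.6,0,0,0,0.44,1,-0.63,-0.57,0,0,0,0.44,1,-0.65,-0.55,0,0,0,0.44,1,-0.68,-0.52,0,0,0,0.44,1,-0.7,-0.49,0,0,0,0.44,1,-0.72,-0.45,0,0,0,0.44,1,-0.74,-0.42,0,0,0,0.44,1,-0.76,-0.39,0,0,0,0.44,1,-0.77,-0.36,0,0,0,0.44,1,-0.79,-0.32,0,0,0,0.44,1,-0.8,-0.29,0,0,0,0.44,1])

```text
clock: 1.98
position: [360.4, 337.7, 518.5]
tool_rot: [-0.0, 0.441, 0.897, -0.0]
ft_force: [0.5, -0.4, 0.4]
gripper_width: 92.8
grip_force: 0.0
```

Emit:
step_arm(commands=[-0.81,-0.25,0,0,0,0.44,1,-0.82,-0.22,0,0,0,0.44,1,-0.83,-0.18,0,0,0,0.44,1,-0.84,-0.14,0,0,0,0.44,1,-0.84,-0.11,0,0,0,0.44,1,-0.85,-0.07,0,0,0,0.44,1,-0.85,-0.03,0,0,0,0.44,1,-0.85,0.01,0,0,0,0.44,1,-0.85,0.04,0,0,0,0.44,1,-0.85,0.08,0,0,0,0.45,1,-0.84,0.12,0,0,0,0.44,1,-0.83,0.16,0,0,0,0.45,1])

```text
clock: 2.98
position: [467.7, 51.1, 518.6]
tool_rot: [-0.0, 0.661, 0.75, -0.0]
ft_force: [-0.1, 0.6, 0.2]
gripper_width: 92.7
grip_force: 0.0
```

Emit:
step_arm(commands=[-0.83,0.19,0,0,0,0.44,-0.2,-0.82,0.23,0,0,0,0.45,-0.2,-0.81,0.27,0,0,0,0.44,-0.2,-0.79,0.3,0,0,0,0.45,-0.2,-0.78,0.33,0,0,0,0.44,-0.2,-0.76,0.37,0,0,0,0.45,-0.2,0,0,0,0,0,0,-0.2,0,0,0,0,0,0,-0.2])

```text
clock: 3.65
position: [521.3, -91.7, 517.9]
tool_rot: [-0.001, 0.755, 0.656, -0.0]
ft_force: [-0.5, -0.0, -0.3]
gripper_width: 44.7
grip_force: 0.0
```

Run:
```python
from h import *
import pickle
s=st(); d=get_image("wrist"); pickle.dump((s,d),open("wrist1.pkl","wb"))
cv2.imwrite("pics/wrist1.png",cv2.resize(d["image"],(800,600)))
```

```text
t3.65 p [521.3 -91.7 517.9] q [-0.222 -0.118  1.189  0.     2.073 -0.083] F [-0.5 -0.  -0.3] w 44.7 g 0.0 Z [-0.001  0.    -1.   ] Y [ 0.99  -0.139 -0.001]
```

View pics/wrist1.png

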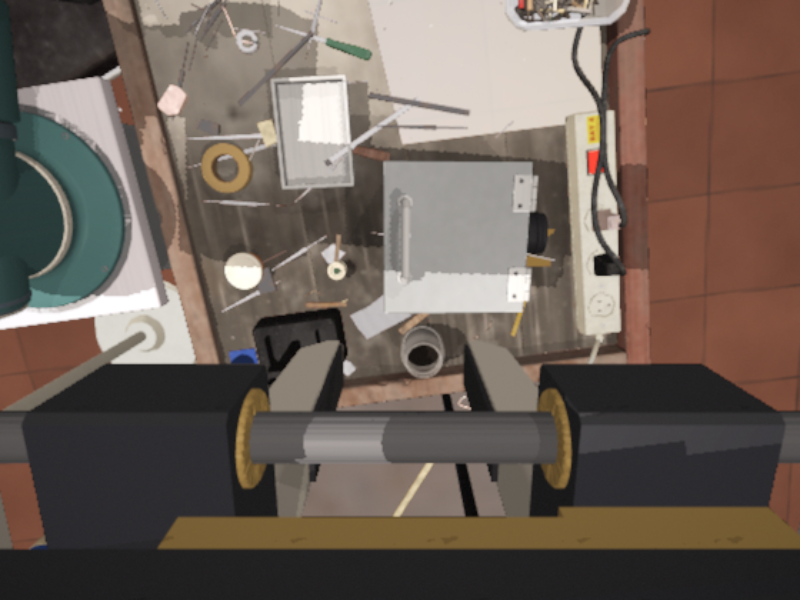

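Run:
```python
from h import *
import pickle
s,d=pickle.load(open("wrist1.pkl","rb"))
T=np.eye(4);T[:3,:3]=Rt(s).as_matrix();T[:3,3]=s["position"];T=T@d["hand_eye"]
def Q(u,v,z): return atz(d,(u+.5)*.7-.5,(v+.5)*.7-.5,z,T).round(1)
print("bar",Q(405,197,165),Q(404,282,165),Q(404.5,239.5,165))
c=[Q(*p,135) for p in[(384,162),(533,162),(529,313),(384.5,312)]];print(c,np.mean(c,0))
c=[Q(*p,41) for p in[(272,78),(346,77),(354,186),(283,188)]];print(c,np.mean(c,0))
print("bob",Q(337,270,41),"jar",Q(424,350,60))
```

```text
bar [529.5 -44.5 165. ] [ 515.8 -135.1  165. ] [522.8 -88.8 165. ]
[array([511.8,  -5.2, 135. ]), array([673.7, -27.8, 135. ]), array([ 656.3, -199.1,  135. ]), array([ 487.1, -174.2,  135. ])] [ 582.225 -101.575  135.   ]
[array([386.3, 116.2,  41. ]), array([477.1, 104.7,  41. ]), array([465.5, -26.1,  41. ]), array([373.6, -15.9,  41. ])] [425.625  44.725  41.   ]
bob [ 424.6 -132.5   41. ] jar [ 526.9 -255.7   60. ]
```

Emit:
step_arm(commands=[0,0,1,0,0,0,-0.2,0,0,1,0,0,0,-0.2,0,0,1,0,0,0,-0.2,0,0,1,0,0,0,-0.2,0,0,1,0,0,0,-0.2,0,0,1,0,0,0,-0.2,0,0,1,0,0,0,-0.2,0,0,1,0,0,0,-0.2,0,0,1,0,0,0,-0.2,0,0,1,0,0,0,-0.2])

```text
clock: 4.53
position: [520.6, -89.6, 217.7]
tool_rot: [0.0, 0.754, 0.657, 0.0]
ft_force: [0.4, 0.1, -0.0]
gripper_width: 37.3
grip_force: 0.0
```

Emit:
step_arm(commands=[0,0,0.6,0,0,0,-0.2,0,0,0.6,0,0,0,-0.2,0,0,0.5,0,0,0,-0.2,0,0,0.5,0,0,0,-0.2,0,0,0,0,0,0,-0.2])

```text
clock: 4.95
position: [519.8, -89.5, 150.1]
tool_rot: [-0.001, 0.754, 0.657, -0.001]
ft_force: [-0.3, 0.3, -0.3]
gripper_width: 37.2
grip_force: 0.0
```

Emit:
step_arm(commands=[0,0,0,0,0,0,-1,0,0,0,0,0,0,-1,0,0,0,0,0,0,-1,0,0,0,0,0,0,-1,0,0,0,0,0,0,-1,0,0,0,0,0,0,-1], newtons=20)

```text
clock: 5.45
position: [523.1, -91.0, 153.6]
tool_rot: [0.002, 0.754, 0.657, 0.002]
ft_force: [20.9, -2.2, -6.5]
gripper_width: 9.1
grip_force: 20.0
```

Run:
```python
from h import *
s=st()
# arc: grasp point follows handle about hinge with tool tilt = flap angle; TCP is 19 further along tool z
```

```text
t5.45 p [523.1 -91.  153.6] q [-2.210e-01 -1.810e-01  1.837e+00  1.000e-03  1.479e+00 -8.300e-02] F [20.9 -2.2 -6.5] w 9.1 g 20.0 Z [ 0.006 -0.001 -1.   ] Y [ 0.99  -0.137  0.006]
```

Run:
```python
from h import *
yaw=-.138; ux=np.array([np.cos(yaw),np.sin(yaw),0]); s=state()
p0=s["position"]+np.array([0,0,0]); 
g0=19-8 # bar ~11 mm behind TCP along tool
H=np.array([524,-91,164])+142*ux-np.array([0,0,31])
W=[]
for k in range(1,25):
    f=1.1*k/24; R=tool(yaw,-.75*f)
    B=H+ux*(-142*np.cos(f)+31*np.sin(f))+np.array([0,0,142*np.sin(f)+31*np.cos(f)])
    W.append((B+R.apply([0,0,g0]),R))
import io,contextlib
b=io.StringIO()
with contextlib.redirect_stdout(b): plan(W,-1,[1]*24,p=[522,-91,153])
L=[l for l in b.getvalue().split("\n") if l and not l.startswith("max")]
print(",".join(L[:12]));print(",".join(L[12:]))
```

```text
0.01,0.11,-0.22,0.41,0,0,-1,0,0.04,-0.21,0.34,0,0,-1,0,0.04,-0.22,0.34,0,0,-1,0,0.05,-0.21,0.35,0,0,-1,0,0.05,-0.21,0.34,0,0,-1,0,0.05,-0.22,0.35,0,0,-1,0,0.06,-0.21,0.34,0,0,-1,0,0.05,-0.21,0.34,0,0,-1,0,0.06,-0.21,0.35,0,0,-1,0,0.07,-0.21,0.34,0,0,-1,0,0.06,-0.21,0.34,0,0,-1,0,0.07,-0.2,0.35,0,0,-1
0,0.06,-0.21,0.34,0,0,-1,0,0.08,-0.21,0.35,0,0,-1,0,0.07,-0.2,0.34,0,0,-1,0,0.07,-0.21,0.34,0,0,-1,0,0.08,-0.2,0.35,0,0,-1,0,0.08,-0.2,0.34,0,0,-1,0,0.09,-0.2,0.34,0,0,-1,0,0.08,-0.2,0.35,0,0,-1,0,0.09,-0.2,0.34,0,0,-1,0,0.09,-0.2,0.35,0,0,-1,0,0.09,-0.19,0.34,0,0,-1,0,0.09,-0.2,0.34,0,0,-1
```

Emit:
step_arm(commands=[0,0.08,-0.22,0.34,0,0,-1,0,0.04,-0.21,0.34,0,0,-1,0,0.04,-0.22,0.34,0,0,-1,0,0.05,-0.21,0.35,0,0,-1,0,0.05,-0.21,0.34,0,0,-1,0,0.05,-0.22,0.35,0,0,-1,0,0.06,-0.21,0.34,0,0,-1,0,0.05,-0.21,0.34,0,0,-1,0,0.06,-0.21,0.35,0,0,-1,0,0.07,-0.21,0.34,0,0,-1,0,0.06,-0.21,0.34,0,0,-1,0,0.07,-0.2,0.35,0,0,-1])

```text
clock: 6.45
position: [555.5, -95.7, 222.1]
tool_rot: [-0.154, 0.738, 0.643, -0.134]
ft_force: [8.8, -2.9, -14.8]
gripper_width: 9.6
grip_force: 20.0
```

Run:
```python
from h import *
st()
```

```text
t6.45 p [555.5 -95.7 222.1] q [-0.202  0.143  1.447 -0.028  1.963 -0.069] F [  8.8  -2.9 -14.8] w 9.6 g 20.0 Z [-0.397  0.055 -0.916] Y [ 0.908 -0.126 -0.4  ]
```

Good; continue.

Emit:
step_arm(commands=[0,0.07,-0.21,0.34,0,0,-1,0,0.08,-0.21,0.35,0,0,-1,0,0.08,-0.2,0.34,0,0,-1,0,0.08,-0.21,0.34,0,0,-1,0,0.09,-0.2,0.35,0,0,-1,0,0.09,-0.2,0.34,0,0,-1,0,0.09,-0.2,0.34,0,0,-1,0,0.09,-0.2,0.35,0,0,-1,0,0.09,-0.2,0.34,0,0,-1,0,0.09,-0.2,0.35,0,0,-1,0,0.09,-0.19,0.34,0,0,-1,0,0.09,-0.2,0.34,0,0,-1])

```text
clock: 7.45
position: [620.2, -105.1, 264.1]
tool_rot: [-0.302, 0.691, 0.601, -0.264]
ft_force: [-1.7, -4.9, -11.3]
gripper_width: 9.3
grip_force: 20.0
```

Run:
```python
from h import *
st()
```

```text
t7.45 p [ 620.2 -105.1  264.1] q [-0.19   0.521  1.027 -0.058  2.418 -0.078] F [ -1.7  -4.9 -11.3] w 9.3 g 20.0 Z [-0.728  0.101 -0.678] Y [ 0.672 -0.094 -0.735]
```

Run:
```python
from h import *
s=state();R=Rt(s);p,R=plan([(s["position"]+R.apply([0,0,-60]),R)],-.2,[4],R=R)
p,R=plan([((600,-102,430),tool(-.138))],-.2,[12],p=p,R=R)
p,R=plan([((465,-83,430),tool(-.138)),((465,-83,240),tool(-.138)),((674,-112,240),tool(-.138))],-1,[6,8,12],p=p,R=R)
```

```text
max 0.5
0,0,-0.5,0,0,0,-0.2,0,0,-0.5,0,0,0,-0.2,0,0,-0.5,0,0,0,-0.2,0,0,-0.5,0,0,0,-0.2
max 0.69
0,-0.38,-0.1,-0.69,0,0,-0.2,0,-0.37,-0.13,-0.69,0,0,-0.2,0,-0.36,-0.16,-0.69,0,0,-0.2,0,-0.35,-0.18,-0.69,0,0,-0.2,0,-0.33,-0.2,-0.69,0,0,-0.2,0,-0.32,-0.23,-0.69,0,0,-0.2,0,-0.3,-0.25,-0.69,0,0,-0.2,0,-0.29,-0.27,-0.69,0,0,-0.2,0,-0.27,-0.28,-0.68,0,0,-0.2,0,-0.24,-0.3,-0.69,0,0,-0.2,0,-0.23,-0.32,-0.68,0,0,-0.2,0.01,-0.2,-0.33,-0.69,0.01,-0.01,-0.2
max 1.0
0,-0.76,0,0,0,0,-1,0,-0.76,0,0,0,0,-1,0,-0.76,0,0,0,0,-1,0,-0.75,0,0,0,0,-1,0,-0.76,0,0,0,0,-1,0.01,-0.75,-0.01,0,0,0,-1
max 1.0
0,0,0.79,0,0,0,-1,0,0,0.79,0,0,0,-1,0,0,0.79,0,0,0,-1,0,0,0.79,0,0,0,-1,0,0,0.79,0,0,0,-1,0,0,0.8,0,0,0,-1,0,0,0.79,0,0,0,-1,-0.01,-0.01,0.8,0,0,0,-1
max 1.0
0,0.59,0,0,0,0,-1,0,0.59,0,0,0,0,-1,0,0.59,0,0,0,0,-1,0,0.59,0,0,0,0,-1,0,0.58,0,0,0,0,-1,0,0.59,0,0,0,0,-1,0,0.58,0,0,0,0,-1,0,0.59,0,0,0,0,-1,0,0.58,0,0,0,0,-1,0,0.59,0,0,0,0,-1,0,0.58,0,0,0,0,-1,0,0.59,0,0,0,0,-1
```

Emit:
step_arm(commands=[0,0,0,0,0,0,-0.2,0,0,0,0,0,0,-0.2,0,0,0,0,0,0,-0.2,0,0,0,0,0,0,-0.2,0,0,-0.5,0,0,0,-0.2,0,0,-0.5,0,0,0,-0.2,0,0,-0.5,0,0,0,-0.2,0,0,-0.5,0,0,0,-0.2])

```text
clock: 8.12
position: [663.4, -110.5, 307.2]
tool_rot: [-0.301, 0.691, 0.602, -0.262]
ft_force: [0.4, -0.3, 0.7]
gripper_width: 37.3
grip_force: 0.0
```

Emit:
step_arm(commands=[0,-0.38,-0.1,-0.69,0,0,-0.2,0,-0.37,-0.13,-0.69,0,0,-0.2,0,-0.36,-0.16,-0.69,0,0,-0.2,0,-0.35,-0.18,-0.69,0,0,-0.2,0,-0.33,-0.2,-0.69,0,0,-0.2,0,-0.32,-0.23,-0.69,0,0,-0.2,0,-0.3,-0.25,-0.69,0,0,-0.2,0,-0.29,-0.27,-0.69,0,0,-0.2,0,-0.27,-0.28,-0.68,0,0,-0.2,0,-0.24,-0.3,-0.69,0,0,-0.2,0,-0.23,-0.32,-0.68,0,0,-0.2,0,-0.2,-0.33,-0.69,0,0,-0.2])

```text
clock: 9.12
position: [598.3, -101.4, 432.4]
tool_rot: [0.003, 0.754, 0.657, 0.002]
ft_force: [0.5, 0.2, -0.1]
gripper_width: 37.5
grip_force: 0.0
```

Emit:
step_arm(commands=[0,-0.76,0,0,0,0,-1,0,-0.76,0,0,0,0,-1,0,-0.76,0,0,0,0,-1,0,-0.75,0,0,0,0,-1,0,-0.76,0,0,0,0,-1,0,-0.75,0,0,0,0,-1])

```text
clock: 9.62
position: [462.5, -82.5, 431.0]
tool_rot: [0.001, 0.754, 0.657, 0.001]
ft_force: [0.3, -0.4, -0.1]
gripper_width: 2.9
grip_force: 0.0
```

Run:
```python
from h import *
import pickle
s=st(); d=get_image("wrist"); pickle.dump((s,d),open("wrist2.pkl","wb"))
cv2.imwrite("pics/wrist2.png",cv2.resize(d["image"],(800,600)))
s,d=cam("scene");cv2.imwrite("pics/scene2.png",d["image"][100:350,150:430])
```

```text
t9.62 p [462.5 -82.5 431. ] q [-0.231 -0.304  1.49   0.     1.951 -0.093] F [ 0.3 -0.4 -0.1] w 2.9 g 0.0 Z [ 0.004 -0.001 -1.   ] Y [ 0.991 -0.137  0.004]
```

View pics/wrist2.png

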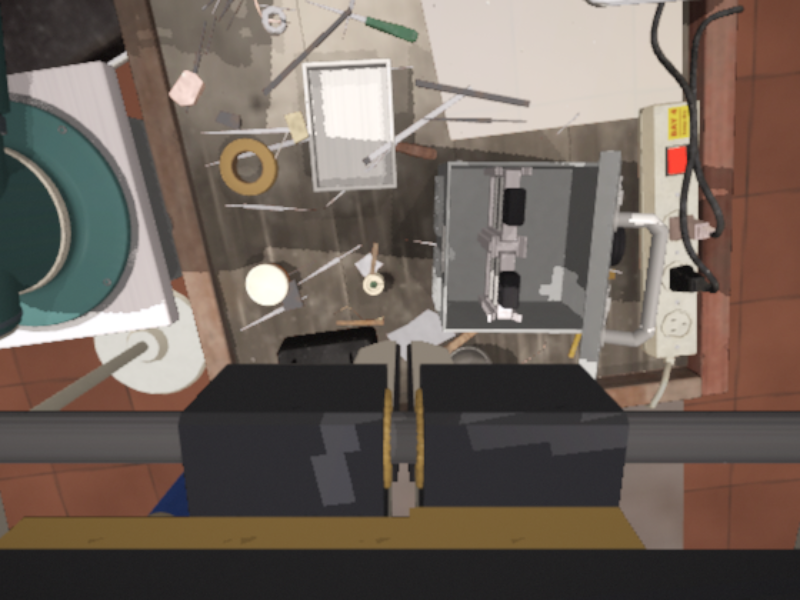

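Run:
```python
from h import *
import pickle
s,d=pickle.load(open("wrist2.pkl","rb"))
T=np.eye(4);T[:3,:3]=Rt(s).as_matrix();T[:3,3]=s["position"];T=T@d["hand_eye"]
def Q(u,v,z): return atz(d,(u+.5)*.7-.5,(v+.5)*.7-.5,z,T).round(1)
i=d["image"]; cv2.imwrite("pics/w2c.png",cv2.resize(i[105:240,295:440],None,fx=5,fy=4.4,interpolation=cv2.INTER_CUBIC))
for n,z in(("gripL",127),("gripR",127)):
    u,v=(514,207) if n=="gripL" else (509,290); print(n,Q(u,v,z))
print("rim FL,FR",Q(448,163,130),Q(440,330,130),"BL",Q(598,163,130))
yaw=-.138;c=np.array([583,-101.5]);M=np.array([[np.cos(yaw),-np.sin(yaw)],[np.sin(yaw),np.cos(yaw)]])
for y in(42,-42): print("pred",c+M@[-12,y])
for e in (1.1,1.3,1.45):  # flap front edge prediction
    for y in(84,-84):
        q=np.r_[c,133]+np.r_[M@[82-165*np.cos(e),y],165*np.sin(e)]; u,v=proj(d,q,T); print(e,y,(u+.5)/.7-.5,(v+.5)/.7-.5)
```

```text
gripL [574.9 -57.4 127. ]
gripR [ 563.2 -138.5  127. ]
rim FL,FR [516.4  -8.3 130. ] [ 489.6 -169.7  130. ] BL [655.4 -27.5 130. ]
pred [576.89170378 -58.24854086]
pred [ 565.33646177 -141.44996142]
1.1 84 606.7107457849273 154.66891475498485
1.1 -84 582.5582618433402 399.10286871077955
1.3 84 665.2541722928981 153.81469287669017
1.3 -84 633.1489605266645 406.7420847472324
1.45 84 709.9452195468446 153.4737678245065
1.45 -84 671.8821507610351 409.94439545518344
```

View pics/w2c.png

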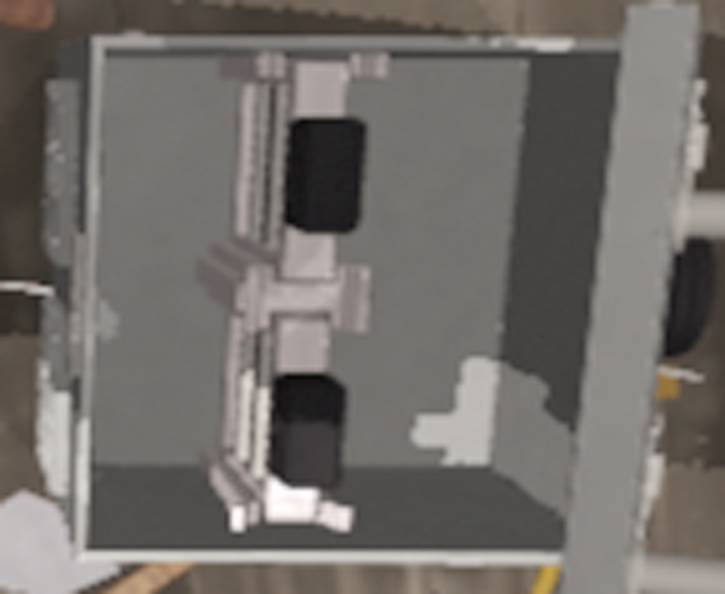

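Emit:
step_arm(commands=[0,0,0.79,0,0,0,-1,0,0,0.79,0,0,0,-1,0,0,0.79,0,0,0,-1,0,0,0.79,0,0,0,-1,0,0,0.79,0,0,0,-1,0,0,0.8,0,0,0,-1,0,0,0.8,0,0,0,-1,0,0,0.8,0,0,0,-1])

```text
clock: 10.38
position: [464.6, -82.9, 239.1]
tool_rot: [0.001, 0.754, 0.657, 0.001]
ft_force: [-0.5, -0.1, 0.1]
gripper_width: 0.3
grip_force: 0.0
```

Emit:
step_arm(commands=[0,0.6,0,0,0,0,-1,0,0.6,0,0,0,0,-1,0,0.6,0,0,0,0,-1,0,0.6,0,0,0,0,-1,0,0.6,0,0,0,0,-1,0,0.6,0,0,0,0,-1,0,0.6,0,0,0,0,-1,0,0.6,0,0,0,0,-1,0,0.6,0,0,0,0,-1,0,0.6,0,0,0,0,-1,0,0.6,0,0,0,0,-1,0,0.6,0,0,0,0,-1])

```text
clock: 11.38
position: [679.4, -112.7, 240.4]
tool_rot: [0.001, 0.754, 0.657, 0.001]
ft_force: [-3.3, -0.1, -1.0]
gripper_width: 0.2
grip_force: 1.0
```

Run:
```python
from h import *
s=st()
# back off, up, over the left plate
p,R=plan([((560,-96,300),tool(-.138)),((577,-59,300),tool(-.138))],0,[6,4])
```

```text
t11.38 p [ 679.4 -112.7  240.4] q [-0.201  0.14   1.381  0.     1.619 -0.064] F [-3.3 -0.1 -1. ] w 0.2 g 1.0 Z [ 0.002 -0.    -1.   ] Y [ 0.991 -0.137  0.002]
max 0.67
0,-0.67,-0.33,0,0,0,0,0,-0.67,-0.33,0,0,0,0,0,-0.67,-0.33,0.01,0,0,0,0,-0.67,-0.33,0,0,0,0,0,-0.67,-0.34,0.01,0,0,0,0,-0.67,-0.33,0,0,0,0
max 0.33
0.33,0.1,0,0,0,0,0,0.32,0.1,0,0,0,0,0,0.33,0.1,0,0,0,0,0,0.32,0.1,0,0,0,0,0
```

Emit:
step_arm(commands=[0,0.3,0,0,0,0,-1,0,0.3,0,0,0,0,-1,0,-0.3,0,0,0,0,-1,0,-0.67,0,0,0,0,-1,0,-0.67,-0.33,0,0,0,-0.2,0,-0.67,-0.33,0,0,0,-0.2,0,-0.67,-0.33,0,0,0,-0.2,0,-0.67,-0.33,0,0,0,-0.2,0,-0.67,-0.33,0,0,0,-0.2,0,-0.3,-0.33,0,0,0,-0.2])

```text
clock: 12.22
position: [556.6, -95.7, 301.0]
tool_rot: [0.001, 0.754, 0.657, 0.001]
ft_force: [0.2, -0.3, 1.3]
gripper_width: 34.9
grip_force: 0.0
```

Run:
```python
from h import *
s=st()
p,R=plan([((577,-59,250),tool(-.138)),((577,-59,101),tool(-.138))],-.2,[4,8])
```

```text
t12.22 p [556.6 -95.7 301. ] q [-0.215 -0.136  1.56   0.     1.714 -0.077] F [ 0.2 -0.3  1.3] w 34.9 g 0.0 Z [ 0.004 -0.001 -1.   ] Y [ 0.99  -0.138  0.004]
max 0.43
0.33,0.12,0.43,0.01,0,0,-0.2,0.32,0.13,0.42,0.01,0,0,-0.2,0.33,0.13,0.43,0.01,0,0,-0.2,0.32,0.12,0.42,0.01,0,0,-0.2
max 0.63
0,0,0.62,0,0,0,-0.2,0,0,0.62,0,0,0,-0.2,0,0,0.62,0,0,0,-0.2,0,0,0.62,0,0,0,-0.2,0,0,0.62,0,0,0,-0.2,0,0,0.62,0,0,0,-0.2,0,0,0.62,0,0,0,-0.2,0,0,0.63,0,0,0,-0.2
```

Emit:
step_arm(commands=[0.33,0.12,0.43,0,0,0,-0.2,0.32,0.13,0.42,0,0,0,-0.2,0.33,0.13,0.43,0,0,0,-0.2,0.32,0.12,0.42,0,0,0,-0.2,0,0,0.6,0,0,0,-0.2,0,0,0.6,0,0,0,-0.2,0,0,0.6,0,0,0,-0.2,0,0,0.6,0,0,0,-0.2,0,0,0.6,0,0,0,-0.2])

```text
clock: 12.97
position: [579.5, -58.6, 155.6]
tool_rot: [-0.0, 0.754, 0.657, -0.0]
ft_force: [-0.3, -0.0, 1.0]
gripper_width: 37.0
grip_force: 0.0
```

Emit:
step_arm(commands=[0,0,0.5,0,0,0,-0.2,0,0,0.5,0,0,0,-0.2,0,0,0.5,0,0,0,-0.2,0,0,0.4,0,0,0,-0.2,0,0,0,0,0,0,-0.2])

```text
clock: 13.38
position: [578.6, -59.0, 98.0]
tool_rot: [-0.001, 0.754, 0.657, -0.001]
ft_force: [-0.1, 0.1, -0.5]
gripper_width: 37.1
grip_force: 0.0
```

Emit:
step_arm(commands=[0,0,0,0,0,0,-1,0,0,0,0,0,0,-1,0,0,0,0,0,0,-1,0,0,0,0,0,0,-1,0,0,0,0,0,0,-1], newtons=20)

```text
clock: 13.8
position: [579.5, -59.5, 102.6]
tool_rot: [0.001, 0.754, 0.657, 0.001]
ft_force: [-4.9, 0.5, 4.4]
gripper_width: 17.9
grip_force: 20.0
```

Emit:
step_arm(commands=[0,-0.03,0,0,0,0,-1,0,0,-0.15,0,0,0,-1,0,0,-0.25,0,0,0,-1,0,0,-0.25,0,0,0,-1,0,0,-0.25,0,0,0,-1,0,0,-0.25,0,0,0,-1,0,0,-0.2,0,0,0,-1,0,0,0,0,0,0,-1,0,0,0,0,0,0,-1,0,0,0,0,0,0,-1])

```text
clock: 14.63
position: [578.6, -59.5, 141.9]
tool_rot: [0.001, 0.754, 0.657, 0.001]
ft_force: [0.3, -0.6, -5.5]
gripper_width: 18.1
grip_force: 20.0
```

Emit:
step_arm(commands=[0,0,0,0,0,0,-1,0,0,0,0,0,0,-1])

```text
clock: 14.8
position: [578.6, -59.5, 141.8]
tool_rot: [0.001, 0.754, 0.657, 0.001]
ft_force: [1.0, -0.2, -6.0]
gripper_width: 17.7
grip_force: 20.0
```

Emit:
step_arm(commands=[0,0,0,0,0,0,-1,0,0,0,0,0,0,-1])

```text
clock: 14.97
position: [578.6, -59.4, 142.0]
tool_rot: [0.001, 0.754, 0.657, 0.001]
ft_force: [-0.7, -0.3, -5.9]
gripper_width: 17.3
grip_force: 20.0
```

Emit:
step_arm(commands=[0,0,0,0,0,0,-1,0,0,0,0,0,0,-1])

```text
clock: 15.13
position: [578.7, -59.4, 142.1]
tool_rot: [0.001, 0.754, 0.657, 0.001]
ft_force: [0.1, 0.4, -5.2]
gripper_width: 17.8
grip_force: 20.0
```

Emit:
step_arm(commands=[0,0,0.15,0,0,0,-1,0,0,0.15,0,0,0,-1,0,0,0,0,0,0,-1,0,0,0,0,0,0,-1])

```text
clock: 15.47
position: [578.5, -59.4, 132.6]
tool_rot: [0.0, 0.754, 0.657, 0.0]
ft_force: [0.4, -0.1, -5.5]
gripper_width: 17.6
grip_force: 20.0
```

Emit:
step_arm(commands=[0,0,0,0,0,0,-1,0,0,0,0,0,0,-1])

```text
clock: 15.63
position: [578.7, -59.4, 133.2]
tool_rot: [0.001, 0.754, 0.657, 0.001]
ft_force: [-0.5, -0.4, -6.0]
gripper_width: 17.4
grip_force: 20.0
```

Emit:
step_arm(commands=[0,0,-0.3,0,0,0,-1,0,0,-0.6,0,0,0,-1,0,0,-0.6,0,0,0,-1,0,0,-0.6,0,0,0,-1,0,0,-0.6,0,0,0,-1,0,0,-0.6,0,0,0,-1,0,0,-0.6,0,0,0,-1,0,0,-0.3,0,0,0,-1,0,0,0,0,0,0,-1], newtons=30)

```text
clock: 16.38
position: [579.0, -59.5, 262.0]
tool_rot: [0.002, 0.754, 0.657, 0.002]
ft_force: [-0.0, -0.3, -5.4]
gripper_width: 17.5
grip_force: 30.0
```

Run:
```python
from h import *
s=st()
p,R=plan([((424.5,46,259),tool(-.138)),((424.5,46,189),tool(-.138))],-1,[12,6])
```

```text
t16.38 p [579.  -59.5 262. ] q [-0.146 -0.098  1.588  0.     1.646 -0.008] F [-0.  -0.3 -5.4] w 17.5 g 30.0 Z [ 0.006 -0.001 -1.   ] Y [ 0.99  -0.138  0.006]
max 1.0
0.23,-0.47,0.01,0,0,0,-1,0.23,-0.47,0.01,0.01,0,0,-1,0.23,-0.46,0.01,0,0,0,-1,0.23,-0.47,0,0.01,0,0,-1,0.23,-0.46,0.01,0,0,0,-1,0.23,-0.47,0.01,0.01,0,0,-1,0.23,-0.46,0,0,0,0,-1,0.23,-0.47,0.01,0.01,0,0,-1,0.23,-0.46,0.01,0,0,0,-1,0.23,-0.47,0,0.01,0,0,-1,0.24,-0.46,0.01,0,0,0,-1,0.23,-0.47,0,0.01,0,0,-1
max 1.0
0,0,0.39,0,0,0,-1,0,0,0.39,0,0,0,-1,0,0,0.39,0,0,0,-1,0,0,0.39,0,0,0,-1,0,0,0.39,0,0,0,-1,0,0.01,0.39,0,0,0,-1
```

Emit:
step_arm(commands=[0.1,-0.2,0,0,0,0,-1,0.24,-0.49,0,0,0,0,-1,0.24,-0.49,0,0,0,0,-1,0.24,-0.49,0,0,0,0,-1,0.24,-0.49,0,0,0,0,-1,0.24,-0.49,0,0,0,0,-1,0.24,-0.49,0,0,0,0,-1,0.24,-0.49,0,0,0,0,-1,0.24,-0.49,0,0,0,0,-1,0.24,-0.49,0,0,0,0,-1,0.24,-0.49,0,0,0,0,-1,0.24,-0.49,0,0,0,0,-1])

```text
clock: 17.38
position: [422.2, 45.6, 257.3]
tool_rot: [0.0, 0.754, 0.657, -0.0]
ft_force: [0.2, 1.3, -5.2]
gripper_width: 17.7
grip_force: 30.0
```

Emit:
step_arm(commands=[0,0,0.2,0,0,0,-1,0,0,0.4,0,0,0,-1,0,0,0.4,0,0,0,-1,0,0,0.4,0,0,0,-1,0,0,0.4,0,0,0,-1,0,0,0.4,0,0,0,-1,0,0,0.2,0,0,0,-1,0,0,0,0,0,0,-1,0,0,0,0,0,0,-1])

```text
clock: 18.13
position: [423.8, 45.0, 186.6]
tool_rot: [0.001, 0.754, 0.657, 0.0]
ft_force: [0.1, -0.2, -5.2]
gripper_width: 17.9
grip_force: 30.0
```

Run:
```python
from h import *
s=st()
for n in("top","scene"):
    d=get_image(n)
    i=d["image"]; 
    if n=="top": a=cv2.resize(i[140:270,230:380],(400,347),interpolation=cv2.INTER_CUBIC)
    else: b=cv2.resize(i[145:285,190:350],(400,350),interpolation=cv2.INTER_CUBIC)[:347]
cv2.imwrite("pics/end.png",np.hstack([a,b]))
```

```text
t18.13 p [423.8  45.  186.6] q [ 0.046 -0.444  1.986 -0.     1.598  0.184] F [ 0.1 -0.2 -5.2] w 17.9 g 30.0 Z [ 0.001 -0.    -1.   ] Y [ 0.99  -0.138  0.001]
```

View pics/end.png

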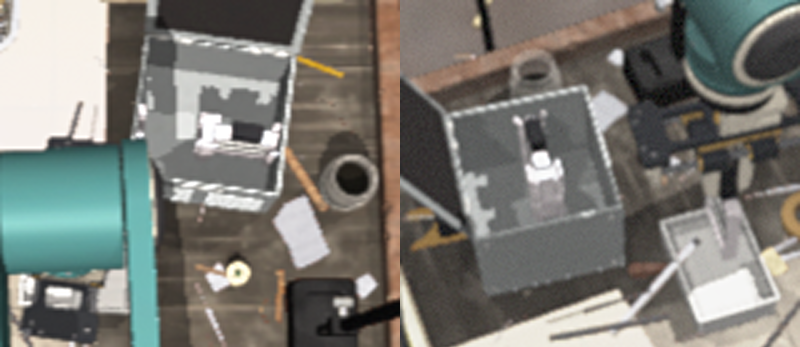

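The pictures show the flap leaning back and the left slot empty. The light plate is still in the right slot, and the jar and bobbin have not moved. The heavy plate (about 5.5 N) hangs over the tray.

```bash
python3 -c "
from h import *
print(abs(state()['joint_vel']).max()); print(close_job())"
```

```text
0.003995625047067734
the job is handed in; nothing more can be done
None
```

I handed the job in at about 18 s: the flap stands open past upright, and the heavy plate (about 5.5 N) from the left slot is held still over the middle of the tray with its lower edge about 98 mm above the bench. I did not lift the other plate to compare and left it untouched in the right slot; the jar and bobbin look unmoved in the last pictures.

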